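Set the drawer front overhanging for routing

ROBOT

A 7-joint arm with a two-finger parallel gripper is mounted at the origin on the work surface. World frame = base frame: x ahead of the robot, y to its left, z up, the work surface at z = 0. Lengths are in m, angles in rad, forces in N, time in s.
With the tool pointing down it reaches from about 0.4 to 0.85 m from the base axis. Payload 4.5 kg.
Tool frame: the origin (TCP) lies midway between the tips of the shut fingers; the grasp point (between the pads) lies 19 mm behind it; z points along the fingers, y is the direction in which the jaws open and shut (so a half turn about z gives the same grasp; the last joint's range is limited). The gripper opens to 88 mm and grips with 3 to 60 N. Pads are 18 mm wide; open, the fingers measure 123 mm over their backs; the gripper's body (75 mm by 187 mm) begins 45 mm behind the grasp point.
Start: joints at [-1.277, 0.689, -0.195, 1.565, 0.157, 0.902, -0.215], TCP at [0.161, 0.604, 0.208] pointing down, gripper open.
Joint ranges: [-3.01, 3.01], [-0.46, 2.08], [-1.47, 1.51], [0.13, 2.56], [-1, 4.14], [0.04, 2.09], [-2.66, 2.66]. Speed limits (rad/s): [2.57, 2.57, 3.14, 3.14, 3.14, 3.14, 3.14].

INTERFACE

Orientations are given as a unit quaternion [x, y, z, w].
In Python, from plant import r gives the robot as it stands. The module is installed in compiled form; this text tells all that it offers.
- The arm moves only by the shell command python3 -m jog 'ROWS' [FORCE]. ROWS is JSON, a list of rows, each an object with "translation": the shift along the tool's x, y, z in units of 40 mm (1.0 is 40 mm), a list of three; "twist": the turn about the tool's z in units of 6 degrees (1.0 is 6 degrees); "claw": the opening in per cent of the stroke, from 0 (shut) to 100 (fully open). A call has 1 to 20 rows; each row shifts and turns the commanded pose from where the row before left it, along the tool's axes as they then stand; what a row does not reach is not made up. A row lasts 1/12 s, in which the tool goes at most 41.7 mm and 7.16 degrees, less where a joint would pass 70% of its speed; a pose out of reach is approached as far as the arm can. A call is refused whole if a number of a shift passes 1 or a number of a turn 1, either way. A call with a gripper value outside its range is refused whole. The fingers move at their own pace and stop on an object; FORCE is the grip in N (left out, the last holds). Time passes only in rows, so rows that do not move let the fingers close. It gives the time, the measured TCP pose, the force and the opening at its end, in the units of the state.
- r.get_state(): the state, without advancing time (a new reading comes with each control period).
- r.snapshot(name): name is "scene" or "top" or "wrist"; returns a dict with "img" (384x512x3 uint8, red, green, blue), "fx", "fy", "cx", "cy" (pixels), "origin" and "rotation" of the camera in the world; the wrist camera has in their place "T_tool_cam" (4x4, takes a point from camera to tool coordinates, whose origin is the TCP and whose axes are the flange's). Camera axes: x right, y up, looking along -z (the intrinsics and any distortion apply to the point x, -y, -z); pixel columns grow to the right and rows downward; lengths in m; the calibration is good to about 2 mm. The wrist camera is an equidistant fisheye: a pixel r from the principal point sees the ray r / f radians off the axis. A picture is of the moment at which its call begins: read the wrist's pose just before it. There is no depth.
- r.finish_job(): hands the job in, once; it reports no verdict.
Trained networks look in the newest picture that a camera, given by its name, has taken for a name from the list of things; names that differ only in an ending like _2 or _b are one class to them, and where a whole thing is asked for, a point or a joint stands for the part that bears it (a point fixed in the world has none). Each returns a list of dicts, best first, with "confidence" (0 to 1); they miss things now and then, are a little off and sometimes report something else, mostly with a low value. They report only what shows in the picture. A call takes as long as a camera call. They do not tell look-alikes from the thing itself.
- r.spot_in(label, camera): "rect" ([left, top, right, bottom] in pixels, round what is visible of it).
- r.spot_point(label, camera): "location" ([row, column] in pixels: a listed point, or the origin of a listed thing).
The state is a dict: "clock": time; "q": joint angles; "qd": joint speeds; "joint_torque": joint torques, N m; "tool_pos": TCP position; "eef_rot": TCP orientation; "contact_force": force on the tool from outside, world axes, zero at the start; "moment": the same for the moment, N m; "opening": opening from 0.0 (shut) to 1.0 (fully open).
Only numpy, scipy, OpenCV 4.12 (cv2) and the standard library are available. Lean on these libraries where they do the work, as an engineer would, in place of code of your own. Each camera call takes 0.05 s, during which the arm holds its last target. There are 200 camera calls.

TASK

On the grey routing platform lie two thin beech boards. With the fingertips, slide the larger one, the drawer front, away from the robot until its front edge overhangs the platform's far edge by 30 mm, parallel to that edge, ready for the router to round it over. Only push it, keeping it flat on the platform and never lifting it, leave everything else where it is, and finish with the robot clear.

Things in the scene. Friction and masses are not known exactly. Their poses are not given: they have to be found in the camera images.
- drawer_front: the larger thin beech board, a drawer front: 110 mm (its x) by 150 mm (its y) by 8 mm thick, about 95 g, loose, lying flat on the platform. Origin at the centre of its underside; +x points to its front edge (the long side away from the robot), z up. A thin dark inlay line (flush, 5 mm wide) runs along y across its upper face, 15 mm from the rear edge, which is the long side nearer the robot.
- front_edge (a point): middle of the front face of the drawer front, at half its thickness (55 mm along +x from the board's origin, 4 mm up); axes as the board's
- rear_edge (a point): middle of the rear face of the drawer front (55 mm along -x from the board's origin, 4 mm up); axes as the board's
- platform: the fixed routing platform on the bench: a grey-topped slab 240 mm (its x) by 620 mm (its y), top 45 mm above the bench. Origin at the centre of its underside; +x points to its far edge, away from the robot; z up.
- platform_edge (a point): middle of the platform's far top edge (120 mm along +x from the platform's origin, 45 mm up). x points straight out over the edge, y runs along the edge. Overhang = x of front_edge in this frame.
- small_board: a bystander: smaller plain beech board 90 mm (its x) by 70 mm (its y) by 8 mm, loose, beside the drawer front on the platform, on either side; origin at the centre of its underside
- sanding_block: a bystander: cork sanding block with rubber sole, 100 x 50 x 30 mm, loose near the left (+y) end of the platform; origin at the centre of its underside, x along its length
- offcut: a bystander: square wooden offcut, 120 x 35 x 35 mm, loose near the right (-y) end of the platform; origin at the centre of its underside, x along its length
- router: a bystander: black trim router standing on its round steel base (90 mm across, 198 mm tall), on the bench left of the platform; origin at the centre of its underside
- glue: a bystander: glue bottle 56 mm across, 150 mm tall, on the bench right of the platform; origin at the centre of its underside
- hammer: a bystander: hammer lying on the bench beyond the platform's far edge, on the left; origin under its middle
- screwdriver: a bystander: screwdriver lying on the bench beyond the platform's far edge, on the right; origin under its middle
There are look-alikes about, which are no part of the job. Leave any green or pink look-alike of the drawer_front alone.

How it is judged:
By the outcome, as a careful person would: the job done as asked, in the order asked, and still so for the second after the job is handed in, with the robot touching nothing.
It also fails if it takes over 40 s, if anything falls off the work surface, if the arm or the gripper's body presses on something with over 40 N, if the wrist force passes 120 N, or if a joint passes its speed limit or range.

## Working session

There is one attempt and no reset: what is moved stays moved. The work goes in short steps, Python scripts to look and compute and a shell command to move; the robot and the scene stay as the last step left them, time stands still between calls to the robot, and variables do not carry over. Pictures are saved under pics/ and viewed, about 8 in all and at most 12, crops included, and the job is handed in when it is done.

```bash
mkdir -p pics
cat > h.py <<'E'
import numpy as np, cv2
from plant import r
from scipy.spatial.transform import Rotation as R
def snap(n,f=None):
    s=r.snapshot(n)
    if f: cv2.imwrite('pics/'+f,cv2.cvtColor(s['img'],cv2.COLOR_RGB2BGR))
    return s
def w(s,row,col,z):
    d=np.array([(col-s['cx'])/s['fx'],-(row-s['cy'])/s['fy'],-1.])
    d=np.array(s['rotation']).reshape(3,3)@d if np.size(s['rotation'])==9 else R.from_quat(s['rotation']).apply(d)
    o=np.array(s['origin']); return o+d*(z-o[2])/d[2]
E
python3 - <<'E'
from h import *
st=r.get_state(); print({k:np.round(v,3).tolist() for k,v in st.items()})
a=snap('top','top1.png'); b=snap('scene','scene1.png')
print({k:v for k,v in a.items() if k!='img'})
for l in ['drawer_front','front_edge','rear_edge','platform_edge','small_board','platform','sanding_block','offcut']:
    for c,s in (('top',a),('scene',b)):
        for p in r.spot_point(l,c)[:3]:
            z={'drawer_front':.045,'front_edge':.049,'rear_edge':.049,'platform':0}.get(l,.045)
            print(l,c,np.round(p['location'],1),round(p['confidence'],2),w(s,*p['location'],z).round(4))
E
```

```text
{'clock': 0.0, 'q': [-1.277, 0.69, -0.195, 1.566, 0.157, 0.902, -0.215], 'qd': [0.0, -0.0, 0.0, -0.001, 0.003, 0.0, 0.0], 'joint_torque': [-0.001, -52.754, -1.267, -15.342, -0.053, 0.006, 0.0], 'tool_pos': [0.16, 0.603, 0.207], 'eef_rot': [0.129, 0.992, -0.001, -0.0], 'contact_force': [-0.033, -0.357, -0.547], 'moment': [-0.06, -0.006, 0.005], 'opening': 1.0}
{'fx': 409.26557142197987, 'fy': 409.26557142197987, 'cx': 259.64445450013324, 'cy': 189.6084350968942, 'origin': array([ 0.30398274, -0.01354616,  1.31557327]), 'rotation': array([-0.06047264,  0.06663395,  0.71034916, -0.69807381])}
drawer_front top [194.7 273.6] 0.92 [ 0.5181 -0.0704  0.045 ]
drawer_front top [237.5 388.6] 0.67 [ 0.3777 -0.4233  0.045 ]
drawer_front scene [144.8 234.4] 0.82 [0.3026 0.1643 0.045 ]
drawer_front scene [274.3 119.7] 0.76 [ 0.4086 -0.4495  0.045 ]
drawer_front scene [209.4 246.7] 0.72 [ 0.5319 -0.0818  0.045 ]
front_edge top [249.3 374.2] 0.97 [ 0.3422 -0.375   0.049 ]
front_edge top [262.  178.1] 0.81 [0.3146 0.2255 0.049 ]
front_edge top [171.1 275.9] 0.58 [ 0.5932 -0.0794  0.049 ]
front_edge sc
[... 631 characters left out ...]
269 0.045 ]
small_board top [190.  210.7] 0.63 [0.5364 0.1275 0.045 ]
small_board scene [172.9 286.9] 0.98 [0.5401 0.1338 0.045 ]
small_board scene [320.9 159.6] 0.32 [ 0.5799 -0.4835  0.045 ]
platform top [200.  243.2] 0.65 [0.5098 0.0268 0.    ]
platform scene [201.  294.2] 0.74 [0.6063 0.0741 0.    ]
platform scene [198.3 261.7] 0.56 [0.5145 0.0252 0.    ]
sanding_block top [205.6 153.4] 0.58 [0.4898 0.3064 0.045 ]
sanding_block scene [145.7 300.3] 0.85 [0.499 0.296 0.045]
offcut top [194.9 326.1] 0.62 [ 0.5146 -0.2359  0.045 ]
offcut top [124.1 204.2] 0.31 [0.7543 0.1493 0.045 ]
offcut top [173.5 106.5] 0.17 [0.5951 0.4577 0.045 ]
offcut scene [236.  206.1] 0.74 [ 0.5017 -0.2302  0.045 ]
```

View pics/top1.png

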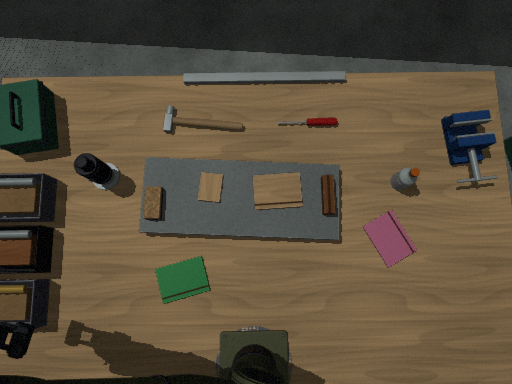

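View pics/scene1.png

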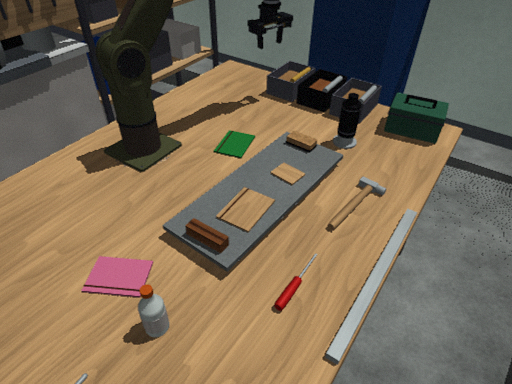

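The top view shows a grey platform (140–341, 157–241), with the drawer front at (253–303, 173–209) and its inlay near the rear edge. The small board is at (210, 187), the block and offcut sit at the two ends, and the green and pink look-alikes lie on the bench. Next I'll fit the edges at sub-pixel precision.

```bash
cat >> h.py <<'E'
def rectify(s,z,x0,x1,y0,y1,ppm=2000):
    # output row 0 = x1 (far), col 0 = y1 (left)
    Rm=np.array(s['rotation']).reshape(3,3) if np.size(s['rotation'])==9 else R.from_quat(s['rotation']).as_matrix()
    def px(p):
        c=Rm.T@(np.array([*p,z])-s['origin']); return [s['cx']+s['fx']*c[0]/-c[2], s['cy']-s['fy']*c[1]/-c[2]]
    W=int((y1-y0)*ppm);H=int((x1-x0)*ppm)
    M=cv2.getPerspectiveTransform(np.float32([px(p) for p in [(x1,y1),(x1,y0),(x0,y0),(x0,y1)]]),np.float32([[0,0],[W,0],[W,H],[0,H]]))
    return cv2.warpPerspective(s['img'],M,(W,H),flags=cv2.INTER_CUBIC)
E
python3 - <<'E'
from h import *
s=snap('top')
B=(.36,.68,-.33,.36)
def sat(im): 
    im=im.astype(float); return (im[...,0]-im[...,2])
# far platform edge: sat transition grey->bench
im=rectify(s,.045,*B,ppm=1000); d=cv2.GaussianBlur(sat(im),(5,5),0)
print(im[150,::60].tolist())
xs=[];ys=[]
for c in range(40,640,10):
    y=B[3]-c/1000
    col=d[:90,c]; thr=25
    i=np.where((col[:-1]>thr)&(col[1:]<=thr))[0]
    if len(i): k=i[-1]; xs.append(B[1]-(k+.5+(col[k]-thr)/(col[k]-col[k+1]))/1000); ys.append(y)
p=np.polyfit(ys,xs,1); res=np.array(xs)-np.polyval(p,ys); k=abs(res)<.003; p=np.polyfit(np.array(ys)[k],np.array(xs)[k],1)
print('far edge x=',p[1],'+ y*',p[0],'deg yaw',-np.degrees(p[0]),k.sum(),len(k))
for z in (.045,.053):
    im=rectify(s,z,*B,ppm=1000); m=(cv2.GaussianBlur(sat(im),(3,3),0)>25).astype(np.uint8)
    m=cv2.morphologyEx(m,cv2.MORPH_CLOSE,np.ones((13,13)))
    cs,_=cv2.findContours(m,cv2.RETR_EXTERNAL,cv2.CHAIN_APPROX_NONE)
    for c in cs:
        if 2000<cv2.contourArea(c)<30000:
            q=cv2.minAreaRect(c); print(z,'x,y',B[1]-q[0][1]/1000,B[3]-q[0][0]/1000,np.round(q[1],1),round(q[2],2))
im=rectify(s,.053,*B,ppm=1150); cv2.imwrite('pics/rect.png',im[...,::-1])
E
```

```text
[[123, 101, 72], [108, 86, 57], [86, 89, 88], [84, 89, 88], [136, 111, 77], [85, 91, 88], [81, 86, 83], [129, 107, 75], [124, 100, 71], [81, 84, 83], [70, 46, 32], [110, 91, 64]]
far edge x= 0.6293370320996267 + y* 0.056270804849451475 deg yaw -3.224079627677855 60 60
```

View pics/rect.png

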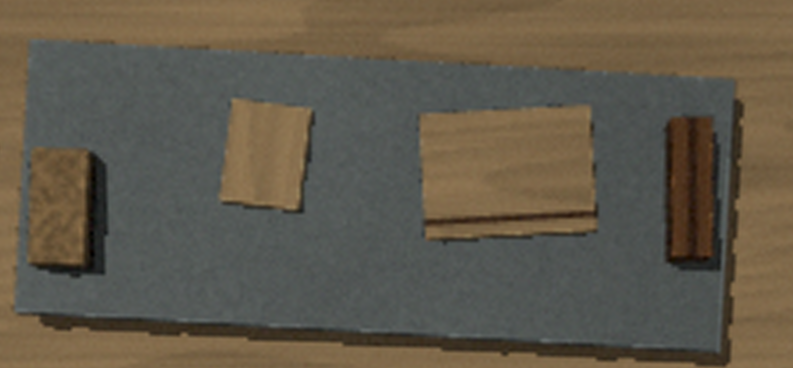

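The rectified view shows the platform's far edge yawed about −3.2° and the board about +3°, so it needs roughly 6° of turn. My contour search only missed the boards because they're nested inside the platform outline. I'll rerun it as a list and work out the approach.

```bash
cat >> h.py <<'E'
def measure(s,B=(.36,.72,-.33,.36)):
    im=rectify(s,.053,*B,ppm=1000).astype(float); m=((cv2.GaussianBlur(im[...,0]-im[...,2],(3,3),0)>25)*255).astype(np.uint8)
    m=cv2.morphologyEx(m,cv2.MORPH_CLOSE,np.ones((7,7)))
    cs,_=cv2.findContours(m,cv2.RETR_LIST,cv2.CHAIN_APPROX_NONE)
    for c in cs:
        if 2000<cv2.contourArea(c)<30000:
            q=cv2.minAreaRect(c); print('x,y',round(B[1]-q[0][1]/1000,4),round(B[3]-q[0][0]/1000,4),np.round(q[1],1),'yaw',round(-q[2],2))
E
python3 - <<'E'
from h import *
measure(snap('top'))
st=r.get_state(); M=R.from_quat(st['eef_rot']).as_matrix(); print(M.round(3))
y=np.radians(-3.22); n=np.array([np.cos(y),np.sin(y)]);print('n',n)
E
```

```text
x,y 0.5009 0.3093 [ 52.4 101.3] yaw -1.91
x,y 0.517 -0.241 [122.  38.] yaw -90.0
x,y 0.53 -0.0817 [111.  150.4] yaw -86.92
x,y 0.5459 0.1291 [71.  91.1] yaw -7.22
[[-0.966  0.257  0.   ]
 [ 0.257  0.966  0.   ]
 [ 0.     0.    -1.   ]]
n [ 0.99842122 -0.05617002]
```

```bash
python3 -m jog '[{"translation":[0,0,0],"twist":-0.975,"claw":80},{"translation":[0,0,0],"twist":-0.975,"claw":80},{"translation":[-0.64,-0.72,0],"twist":0,"claw":80},{"translation":[-0.64,-0.72,0],"twist":0,"claw":80},{"translation":[-0.64,-0.72,0],"twist":0,"claw":80},{"translation":[-0.64,-0.72,0],"twist":0,"claw":80},{"translation":[-0.64,-0.72,0],"twist":0,"claw":80},{"translation":[-0.64,-0.72,0],"twist":0,"claw":80},{"translation":[-0.64,-0.72,0],"twist":0,"claw":80},{"translation":[-0.64,-0.72,0],"twist":0,"claw":80},{"translation":[-0.64,-0.72,0],"twist":0,"claw":80},{"translation":[-0.64,-0.72,0],"twist":0,"claw":80}]'
python3 -m jog '[{"translation":[-0.12,-0.95,0],"twist":0,"claw":80},{"translation":[-0.12,-0.95,0],"twist":0,"claw":80},{"translation":[-0.12,-0.95,0],"twist":0,"claw":80},{"translation":[-0.12,-0.95,0],"twist":0,"claw":80},{"translation":[-0.12,-0.95,0],"twist":0,"claw":80},{"translation":[-0.12,-0.95,0],"twist":0,"claw":80},{"translation":[-0.12,-0.95,0],"twist":0,"claw":80},{"translation":[-0.12,-0.95,0],"twist":0,"claw":80},{"translation":[-0.12,-0.95,0],"twist":0,"claw":80},{"translation":[-0.12,-0.95,0],"twist":0,"claw":80},{"translation":[0,0,0],"twist":0,"claw":80},{"translation":[0,0,0],"twist":0,"claw":80}]'
python3 - <<'E'
from h import *
st=r.get_state(); M=R.from_quat(st['eef_rot']).as_matrix(); print(st['clock'],st['tool_pos'],np.degrees(np.arctan2(M[1,1],M[0,1])),M[:,2],st['contact_force'])
w_=snap('wrist','w1.png'); print({k:v for k,v in w_.items() if k!='img'})
E
```

```text
clock: 2.0
tool_pos: [0.4012, 0.3008, 0.2084]
eef_rot: [0.028, 1.0, 0.0, 0.0]
contact_force: [0.8, -0.2, -0.9]
opening: 0.801
clock: 3.0
tool_pos: [0.4269, -0.0824, 0.2081]
eef_rot: [0.031, 1.0, -0.0, 0.0]
contact_force: [-0.2, 1.6, -0.1]
opening: 0.797
3.0 [ 0.42694162 -0.08236371  0.20808782] 86.44783129825579 [ 3.39848339e-04 -5.25084654e-04 -9.99999804e-01] [-0.22829947  1.55344356 -0.13718856]
{'fx': 297.3186396354542, 'fy': 297.3186396354542, 'cx': 256.1628107791039, 'cy': 186.90894972533187, 'T_tool_cam': array([[-2.61158565e-04,  9.60964439e-01,  2.76671789e-01,
         7.10472116e-02],
       [ 9.99999962e-01,  2.76345932e-04, -1.59035307e-05,
         7.99458199e-04],
       [-9.17398507e-05,  2.76671774e-01, -9.60964474e-01,
        -1.75852317e-01],
       [ 0.00000000e+00,  0.00000000e+00,  0.00000000e+00,
         1.00000000e+00]])}
```

View pics/w1.png

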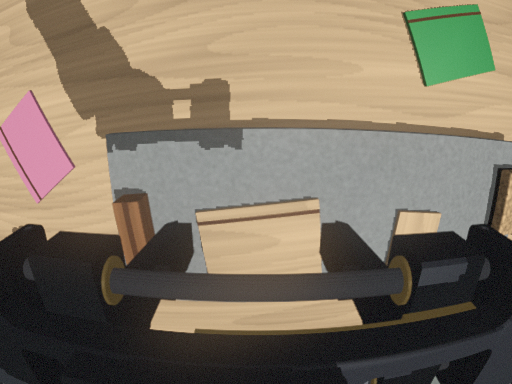

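The wrist view has up in the image pointing towards the robot. The board's rear edge runs from about (197, 213) to (319, 201) with the inlay just in front of it, and the platform's near edge is along row ~130. I'll check these against the top camera.

```bash
cat >> h.py <<'E'
def wf(s,st,row,col,z):
    x=(col-s['cx'])/s['fx']; y=(row-s['cy'])/s['fy']; t=np.hypot(x,y)
    d=np.array([x/t*np.sin(t),-y/t*np.sin(t),-np.cos(t)])
    T=np.eye(4); T[:3,:3]=R.from_quat(st['eef_rot']).as_matrix(); T[:3,3]=st['tool_pos']; T=T@np.array(s['T_tool_cam'])
    d=T[:3,:3]@d; o=T[:3,3]; return o+d*(z-o[2])/d[2]
E
python3 - <<'E'
from h import *
st=r.get_state(); s=snap('wrist'); g=s['img'].astype(float); g=cv2.GaussianBlur(g,(3,3),0); d=g[...,0]-g[...,2]
print('rear corners rough',wf(s,st,213,197,.053),wf(s,st,201,319,.053))
def edge(cols,lo,hi,z,rising):
    P=[]
    for c in cols:
        gr=np.diff(d[lo:hi,c])*(1 if rising else -1); k=gr.argmax()
        if 0<k<len(gr)-1:
            a,b,e=gr[k-1:k+2]; k=k+.5*(a-e)/(a-2*b+e)
        P.append(wf(s,st,lo+k+.5,c,z)[:2])
    P=np.array(P); f=np.polyfit(P[:,1],P[:,0],1); res=P[:,0]-np.polyval(f,P[:,1]); m=abs(res)<.004
    f=np.polyfit(P[m,1],P[m,0],1); print('x=%.4f%+.4f*y'%(f[1],f[0]),'yaw',-np.degrees(np.arctan(f[0])),m.sum(),len(m),'rms',res[m].std())
edge(range(205,312,3),192,222,.053,True)
edge(range(250,490,5),112,150,.045,False)
# platform edges in top+scene
t=snap('top'); b=snap('scene')
for nm,q,B in (('top',t,(.36,.68,-.33,.36)),('scene',b,(.36,.68,-.33,.36))):
    im=rectify(q,.045,*B,ppm=1000).astype(float); D=cv2.GaussianBlur(im[...,0]-im[...,2],(5,5),0); P=[]
    for c in range(40,640,10):
        y=B[3]-c/1000; col=D[:90,c]; i=np.where((col[:-1]>25)&(col[1:]<=25))[0]
        if len(i): k=i[-1]; P.append((y,B[1]-(k+.5+(col[k]-25)/(col[k]-col[k+1]))/1000))
    P=np.array(P); f=np.polyfit(P[:,0],P[:,1],1); m=abs(P[:,1]-np.polyval(f,P[:,0]))<.003; f=np.polyfit(P[m,0],P[m,1],1); print(nm,f,-np.degrees(f[0]),m.sum())
E
```

```text
rear corners rough [ 0.48002487 -0.15396471  0.053     ] [ 0.4732643  -0.00682696  0.053     ]
x=0.4687-0.0519*y yaw 2.973723047421653 36 36 rms 0.00013838454528003623
x=0.3874+0.0561*y yaw -3.210778522949165 48 48 rms 0.00010742239018922443
top [0.05612212 0.62910978] -3.2155608910739306 60
scene [0.05363765 0.63767721] -3.0732112326140224 59
```

Wrist and top cameras agree: platform yaw is −3.2° and the far edge is within about 1 mm. I'll correct the yaw and descend behind the rear edge.

```bash
python3 -m jog '[{"translation":[0,0,0.9],"twist":-0.05,"claw":80},{"translation":[0,0,1],"twist":0,"claw":80},{"translation":[0,0,1],"twist":0,"claw":80},{"translation":[0,0,0.6],"twist":0,"claw":80},{"translation":[0,0,0.15],"twist":0,"claw":80},{"translation":[0,0,0],"twist":0,"claw":80},{"translation":[0,0,0],"twist":0,"claw":80}]'
python3 - <<'E'
from h import *
st=r.get_state(); M=R.from_quat(st['eef_rot']).as_matrix(); print(st['tool_pos'],np.degrees(np.arctan2(M[1,1],M[0,1])),M[:,2])
E
```

```text
clock: 3.78
tool_pos: [0.4275, -0.0789, 0.0628]
eef_rot: [0.024, 1.0, 0.0, 0.0]
contact_force: [0.9, -0.5, 0.9]
opening: 0.802
[ 0.4275039  -0.07885685  0.06275996] 87.22254682481734 [ 6.11398872e-04  2.16077286e-04 -9.99999790e-01]
```

```bash
python3 -m jog '[{"translation":[0,0,0.2],"twist":0,"claw":80},{"translation":[0,0,0.15],"twist":0,"claw":80},{"translation":[0,0,0],"twist":0,"claw":80}]'
cat >> h.py <<'E'
def pose(n=4):
    A=[]
    for _ in range(n):
        r.snapshot('top'); st=r.get_state(); M=R.from_quat(st['eef_rot']).as_matrix(); A.append([*st['tool_pos'],np.degrees(np.arctan2(M[1,1],M[0,1]))])
    A=np.array(A); print(A.mean(0).round(4),'sd',A.std(0).round(4),'F',np.round(st['contact_force'],2),'n.p',(A[:,:2].mean(0)@[.9984,-.0561]).round(4))
E
python3 - <<'E'
from h import *
pose()
s=snap('wrist','w2.png')
E
```

```text
clock: 4.03
tool_pos: [0.4277, -0.0796, 0.0487]
eef_rot: [0.025, 1.0, 0.0, 0.001]
contact_force: [-0.5, 0.3, 0.0]
opening: 0.797
[ 4.27400e-01 -7.98000e-02  4.89000e-02  8.71092e+01] sd [0.0001 0.     0.0001 0.007 ] F [0.57 0.25 0.72] n.p 0.4312
```

View pics/w2.png

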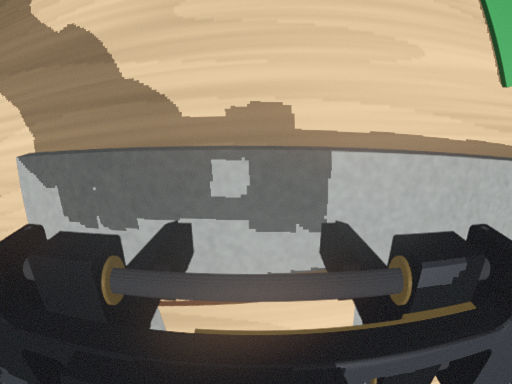

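Lag has settled: z is 0.0489, about 4 mm above the platform, and the fingertips are behind the board. I'll push about 90 mm, stopping short so I can measure again.

```bash
python3 -m jog '[{"translation":[-0.3,0,0],"twist":0.05,"claw":80},{"translation":[-0.3,0,0],"twist":0,"claw":80},{"translation":[-0.12,0,0],"twist":0,"claw":80},{"translation":[-0.12,0,0],"twist":0,"claw":80},{"translation":[-0.12,0,0],"twist":0,"claw":80},{"translation":[-0.12,0,0],"twist":0,"claw":80},{"translation":[-0.12,0,0],"twist":0,"claw":80},{"translation":[-0.12,0,0],"twist":0,"claw":80},{"translation":[-0.12,0,0],"twist":0,"claw":80},{"translation":[-0.12,0,0],"twist":0,"claw":80},{"translation":[-0.12,0,0],"twist":0,"claw":80},{"translation":[-0.12,0,0],"twist":0,"claw":80},{"translation":[-0.12,0,0],"twist":0,"claw":80},{"translation":[-0.12,0,0],"twist":0,"claw":80},{"translation":[-0.12,0,0],"twist":0,"claw":80},{"translation":[-0.06,0,0],"twist":0,"claw":80},{"translation":[0,0,0],"twist":0,"claw":80},{"translation":[0,0,0],"twist":0,"claw":80}]'
python3 - <<'E'
from h import *
pose()
snap('scene','sc2.png')
s=snap('top'); im=rectify(s,.053,.36,.72,-.33,.36,ppm=1150); cv2.imwrite('pics/rect2.png',im[...,::-1])
E
```

```text
clock: 5.78
tool_pos: [0.5155, -0.0847, 0.048]
eef_rot: [0.028, 1.0, 0.0, -0.0]
contact_force: [-0.5, 0.9, 0.5]
opening: 0.799
[ 5.15300e-01 -8.47000e-02  4.81000e-02  8.68183e+01] sd [0.     0.     0.     0.0023] F [0.06 0.56 0.18] n.p 0.5192
```

View pics/rect2.png

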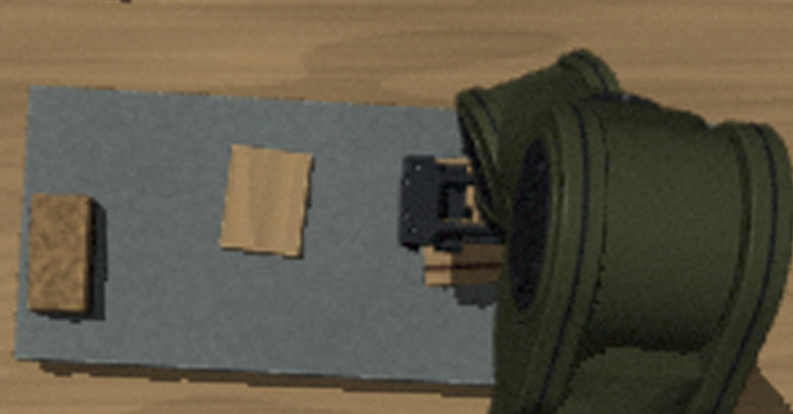

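Run:
```python
from h import *
im=cv2.imread('pics/sc2.png')[130:290,150:350]; cv2.imwrite('pics/sc2c.png',cv2.resize(im,None,fx=3.7,fy=3.7,interpolation=cv2.INTER_CUBIC))
```

```text
(no output)
```

View pics/sc2c.png

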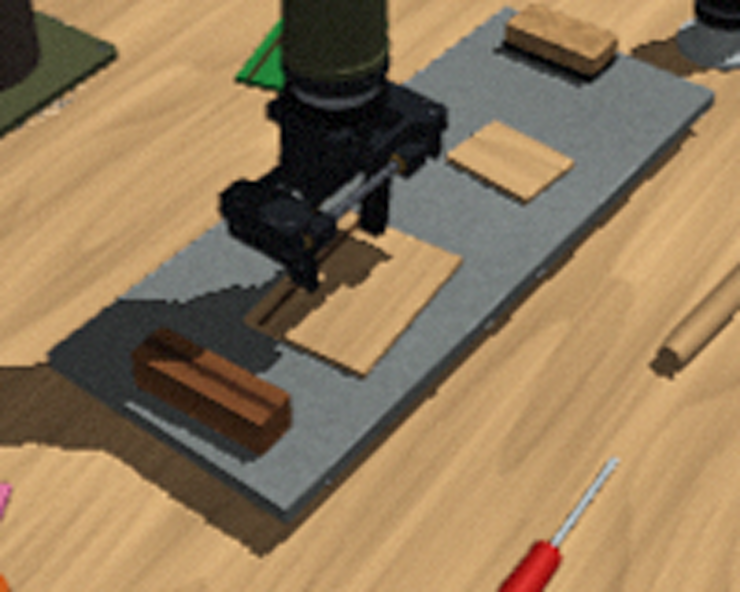

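The board hasn't moved. The open fingertips passed above it without contact, so they must sit higher than the TCP, which is defined for shut fingers. I'll back off behind the board and then find the true tip height by touching down gently.

```bash
python3 - <<'E'
from h import *
s=snap('scene')
for z in (.045,.05,.055,.06,.065,.07,.075): print(z,w(s,207.8,231.9,z).round(4))
E
python3 -m jog '[{"translation":[0,0,-0.3],"twist":0,"claw":80},{"translation":[0.5,0,0],"twist":0,"claw":80},{"translation":[0.8,0,0],"twist":0,"claw":80},{"translation":[0.8,0,0],"twist":0,"claw":80},{"translation":[0.1,0,0.2],"twist":0,"claw":80},{"translation":[0,0,0.1],"twist":0,"claw":80},{"translation":[0,0,0],"twist":0,"claw":80},{"translation":[0,0,0],"twist":0,"claw":80}]'
python3 -c "
from h import *
pose(2)"
```

```text
0.045 [ 0.4923 -0.1013  0.045 ]
0.05 [ 0.4955 -0.1054  0.05  ]
0.055 [ 0.4988 -0.1094  0.055 ]
0.06 [ 0.5021 -0.1135  0.06  ]
0.065 [ 0.5054 -0.1176  0.065 ]
0.07 [ 0.5086 -0.1216  0.07  ]
0.075 [ 0.5119 -0.1257  0.075 ]
clock: 6.8
tool_pos: [0.4295, -0.0796, 0.0479]
eef_rot: [0.028, 1.0, 0.0, 0.001]
contact_force: [-0.3, 0.3, 1.2]
opening: 0.802
[ 4.29500e-01 -7.97000e-02  4.81000e-02  8.68184e+01] sd [0.0001 0.     0.     0.0061] F [-0.46  0.22 -0.34] n.p 0.4333
```

```bash
cat > ok.py <<'E'
from plant import r; import sys
st=r.get_state(); print(st['tool_pos'].round(4) if hasattr(st['tool_pos'],'round') else st['tool_pos'],st['contact_force'][2]); sys.exit(abs(st['contact_force'][2])>4)
E
python3 -m jog '[{"translation":[0,0,0.1],"twist":0,"claw":80},{"translation":[0,0,0.1],"twist":0,"claw":80},{"translation":[0,0,0],"twist":0,"claw":80}]' >/dev/null; python3 ok.py && python3 -m jog '[{"translation":[0,0,0.05],"twist":0,"claw":80},{"translation":[0,0,0],"twist":0,"claw":80}]' >/dev/null; python3 ok.py && python3 -m jog '[{"translation":[0,0,0.05],"twist":0,"claw":80},{"translation":[0,0,0],"twist":0,"claw":80}]' >/dev/null; python3 ok.py && python3 -m jog '[{"translation":[0,0,0.05],"twist":0,"claw":80},{"translation":[0,0,0],"twist":0,"claw":80}]' >/dev/null; python3 ok.py
python3 - <<'E'
from h import *
im=snap('scene')['img'][130:290,110:310]; cv2.imwrite('pics/sc3.png',cv2.resize(im[...,::-1],None,fx=3.7,fy=3.7,interpolation=cv2.INTER_CUBIC))
E
```

```text
[ 0.4279 -0.0797  0.0394] 0.1857288821722579
[ 0.4279 -0.0797  0.0394] 0.1857288821722579
[ 0.4279 -0.0797  0.0394] 0.1857288821722579
[ 0.4279 -0.0797  0.0394] 0.1857288821722579False
False
False
False
```

View pics/sc3.png

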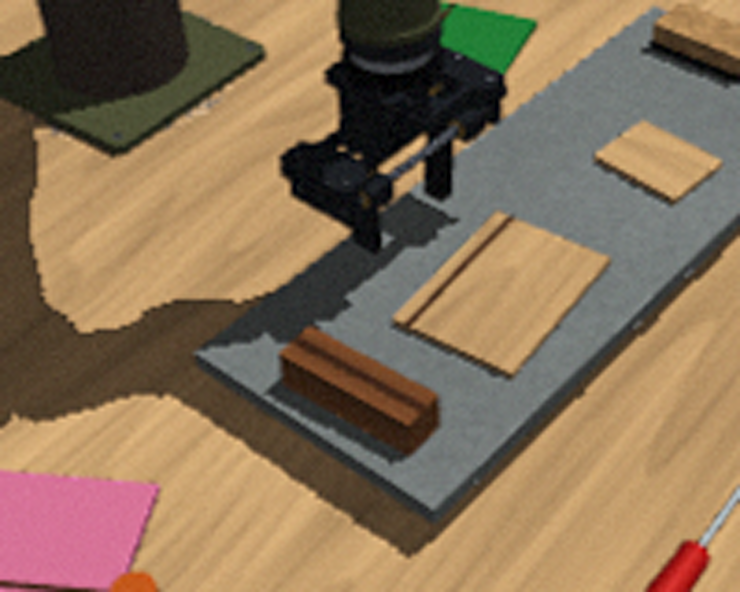

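The board is untouched and the tips still hover above the platform. My check script exited wrongly, stopping the chain early. I'll fix it and carry on down.

```bash
sed -i 's/sys.exit(abs(st/sys.exit(int(abs(st/; s/>4)/>4))/' ok.py
python3 ok.py && python3 -m jog '[{"translation":[0,0,0.05],"twist":0,"claw":80},{"translation":[0,0,0],"twist":0,"claw":80}]' >/dev/null; python3 ok.py && python3 -m jog '[{"translation":[0,0,0.05],"twist":0,"claw":80},{"translation":[0,0,0],"twist":0,"claw":80}]' >/dev/null; python3 ok.py && python3 -m jog '[{"translation":[0,0,0.04],"twist":0,"claw":80},{"translation":[0,0,0],"twist":0,"claw":80}]' >/dev/null; python3 ok.py && python3 -m jog '[{"translation":[0,0,0.04],"twist":0,"claw":80},{"translation":[0,0,0],"twist":0,"claw":80}]' >/dev/null;  python3 ok.py && python3 -m jog '[{"translation":[0,0,0.04],"twist":0,"claw":80},{"translation":[0,0,0],"twist":0,"claw":80}]' >/dev/null; python3 ok.py && python3 -m jog '[{"translation":[0,0,0.04],"twist":0,"claw":80},{"translation":[0,0,0],"twist":0,"claw":80}]' >/dev/null; python3 ok.py && python3 -m jog '[{"translation":[0,0,0.04],"twist":0,"claw":80},{"translation":[0,0,0],"twist":0,"claw":80}]' >/dev/null; python3 ok.py
```

```text
[ 0.4277 -0.0798  0.0397] -0.6562477840276836
[ 0.4277 -0.0797  0.0378] 0.13154361240618798
[ 0.4277 -0.0797  0.0359] 0.4605506316715002
[ 0.4277 -0.0797  0.0343] -0.17011930659841415
[ 0.4277 -0.0797  0.0327] 0.4181514172501
[ 0.4277 -0.0797  0.0311] -0.9562371989393695
[ 0.4277 -0.0797  0.0295] 0.6456670977610094
[ 0.4277 -0.0797  0.0279] 0.18530203986439736
```

```bash
python3 ok.py && python3 -m jog '[{"translation":[0,0,0.04],"twist":0,"claw":80},{"translation":[0,0,0],"twist":0,"claw":80}]' >/dev/null; python3 ok.py && python3 -m jog '[{"translation":[0,0,0.04],"twist":0,"claw":80},{"translation":[0,0,0],"twist":0,"claw":80}]' >/dev/null; python3 ok.py && python3 -m jog '[{"translation":[0,0,0.04],"twist":0,"claw":80},{"translation":[0,0,0],"twist":0,"claw":80}]' >/dev/null; python3 ok.py && python3 -m jog '[{"translation":[0,0,0.04],"twist":0,"claw":80},{"translation":[0,0,0],"twist":0,"claw":80}]' >/dev/null;  python3 ok.py
python3 - <<'E'
from h import *
im=snap('scene')['img'][140:260,150:300]; cv2.imwrite('pics/sc4.png',cv2.resize(im[...,::-1],None,fx=5,fy=5,interpolation=cv2.INTER_CUBIC))
E
```

```text
[ 0.4277 -0.0797  0.0279] 0.18530203986439736
[ 0.4277 -0.0797  0.0263] 0.07895799724418327
[ 0.4277 -0.0798  0.0247] -0.46822549954928605
[ 0.4277 -0.0797  0.0231] 0.13015909856046204
[ 0.4277 -0.0797  0.0215] -0.5229876954922691
```

View pics/sc4.png

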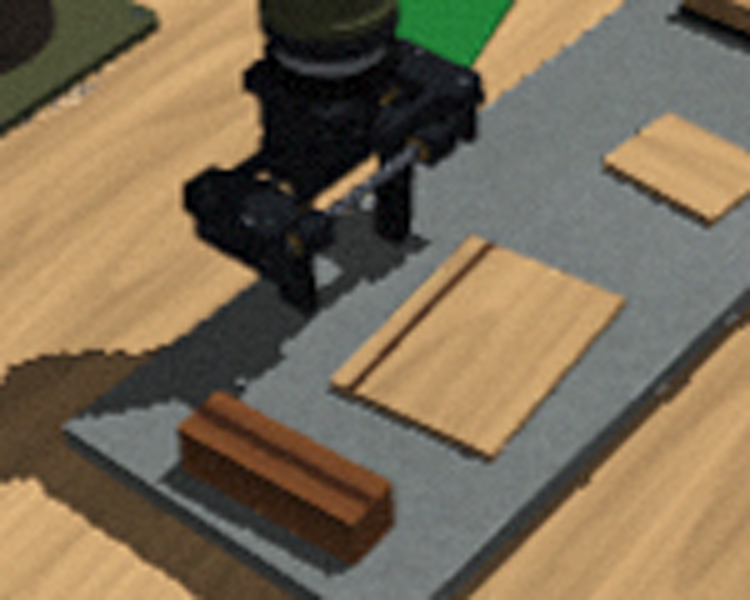

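Tips look close to the platform but haven't touched yet, so I'll continue with the guarded descent.

```bash
python3 ok.py && python3 -m jog '[{"translation":[0,0,0.04],"twist":0,"claw":80},{"translation":[0,0,0],"twist":0,"claw":80}]' >/dev/null; python3 ok.py && python3 -m jog '[{"translation":[0,0,0.04],"twist":0,"claw":80},{"translation":[0,0,0],"twist":0,"claw":80}]' >/dev/null; python3 ok.py && python3 -m jog '[{"translation":[0,0,0.04],"twist":0,"claw":80},{"translation":[0,0,0],"twist":0,"claw":80}]' >/dev/null; python3 ok.py && python3 -m jog '[{"translation":[0,0,0.04],"twist":0,"claw":80},{"translation":[0,0,0],"twist":0,"claw":80}]' >/dev/null;  python3 ok.py && python3 -m jog '[{"translation":[0,0,0.04],"twist":0,"claw":80},{"translation":[0,0,0],"twist":0,"claw":80}]' >/dev/null;  python3 ok.py
python3 - <<'E'
from h import *
s=snap('scene');print(r.get_state()['clock'])
for z in (.045,.05,.055,.06): print(z,w(s,201.6,212.4,z).round(4))
E
```

```text
[ 0.4277 -0.0797  0.0216] 0.10419064693985475
[ 0.4277 -0.0797  0.02  ] 0.28542472059248275
[ 0.4277 -0.0798  0.0184] -0.5808019851829439
[ 0.4277 -0.0797  0.0168] -0.10249758583310746
[ 0.4277 -0.0798  0.0153] 0.17677145371064745
[ 0.4278 -0.0798  0.0148] 14.046011794801728
9.9667
0.045 [ 0.4283 -0.1134  0.045 ]
0.05 [ 0.4319 -0.1174  0.05  ]
0.055 [ 0.4356 -0.1214  0.055 ]
0.06 [ 0.4393 -0.1254  0.06  ]
```

The tips touch at TCP z = 0.0150, so they sit 30 mm above the TCP at this opening. I'll raise by about 3.5 mm and push.

```bash
python3 -m jog '[{"translation":[0,0,-0.12],"twist":0,"claw":80},{"translation":[-0.3,0,0],"twist":0,"claw":80},{"translation":[-0.3,0,0],"twist":0,"claw":80},{"translation":[-0.12,0,0],"twist":0,"claw":80},{"translation":[-0.12,0,0],"twist":0,"claw":80},{"translation":[-0.12,0,0],"twist":0,"claw":80},{"translation":[-0.12,0,0],"twist":0,"claw":80},{"translation":[-0.12,0,0],"twist":0,"claw":80},{"translation":[-0.12,0,0],"twist":0,"claw":80},{"translation":[-0.12,0,0],"twist":0,"claw":80},{"translation":[-0.12,0,0],"twist":0,"claw":80},{"translation":[-0.12,0,0],"twist":0,"claw":80},{"translation":[-0.12,0,0],"twist":0,"claw":80},{"translation":[-0.12,0,0],"twist":0,"claw":80},{"translation":[-0.12,0,0],"twist":0,"claw":80},{"translation":[-0.12,0,0],"twist":0,"claw":80},{"translation":[-0.06,0,0],"twist":0,"claw":80},{"translation":[0,0,0],"twist":0,"claw":80},{"translation":[0,0,0],"twist":0,"claw":80}]'
python3 - <<'E'
from h import *
pose(2)
s=snap('scene'); 
im=rectify(s,.053,.40,.72,-.28,.2,ppm=1600); cv2.imwrite('pics/rect5.png',im[...,::-1])
E
```

```text
clock: 11.55
tool_pos: [0.5166, -0.0847, 0.0185]
eef_rot: [0.028, 1.0, 0.0, 0.0]
contact_force: [-1.3, -0.3, 0.3]
opening: 0.796
[ 5.16300e-01 -8.47000e-02  1.85000e-02  8.68237e+01] sd [0.0001 0.     0.     0.0019] F [0.58 0.26 0.59] n.p 0.5202
```

View pics/rect5.png

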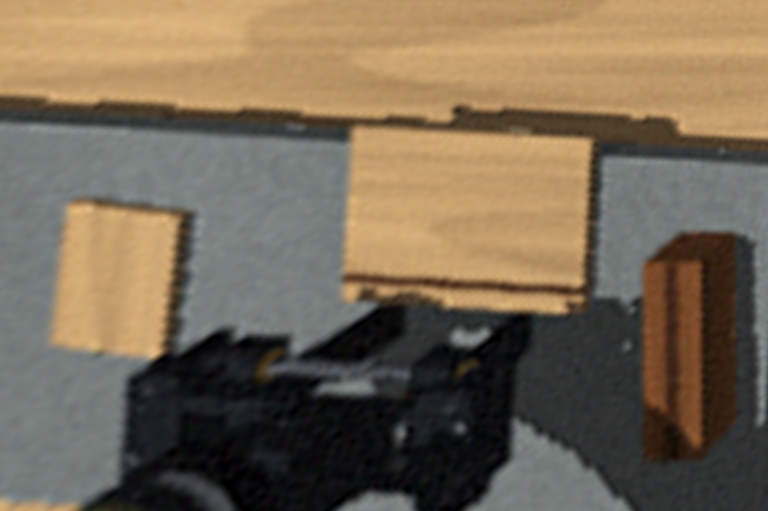

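The board is now pushed square, with its front edge roughly level with the platform edge. I'll measure the overhang in this scene view, using the board's front and rear edges and the platform edge from the same camera.

```bash
cat >> h.py <<'E'
def line(s,z,y0,y1,x0,x1,mode,key='br',show=True):
    """edge x(y) in rectified picture: strongest gradient between x0..x1 around line, mode +1: key rises going to far side"""
    B=(.40,.72,-.32,.32); im=cv2.GaussianBlur(rectify(s,z,*B,ppm=1000).astype(float),(3,3),0)
    g=im[...,0]-im[...,2] if key=='br' else im.mean(2); P=[]
    for y in np.arange(y0,y1,.003):
        c=int(round((B[3]-y)*1000)); a=lambda f:f(y) if callable(f) else f
        lo=int((B[1]-a(x1))*1000); hi=int((B[1]-a(x0))*1000); gr=-mode*np.diff(g[lo:hi,c]); k=int(gr.argmax())
        if gr[k]>3 and 1<k<len(gr)-2:
            q=np.polyfit([-1,0,1],gr[k-1:k+2],2); kk=k-q[1]/(2*q[0]) if q[0] else k
            P.append((y,B[1]-(lo+kk+1)/1000))
    P=np.array(P); f=np.polyfit(P[:,0],P[:,1],1)
    for _ in range(3):
        res=P[:,1]-np.polyval(f,P[:,0]); m=abs(res)<max(.0015,1.5*res.std()); P=P[m]; f=np.polyfit(P[:,0],P[:,1],1)
    print('x=%.4f%+.4f y, yaw %.2f, x(-.087)=%.4f n=%d rms %.4f'%(f[1],f[0],-np.degrees(f[0]),np.polyval(f,-.087),len(P),res.std())); return f
E
python3 - <<'E'
from h import *
s=snap('scene')
print('far edge');line(s,.045,.03,.18,.620,.655,1)      # grey -> dark side/bench
line(s,.045,-.26,-.18,.610,.645,1)
print('front');line(s,.053,-.145,-.03,.62,.66,-1,'v'); line(s,.053,-.145,-.03,.62,.66,-1)
print('rear');line(s,.053,-.145,-.03,.515,.545,1)
E
```

```text
far edge
x=0.6453+0.0435 y, yaw -2.49, x(-.087)=0.6415 n=48 rms 0.0012
x=0.6868+0.2278 y, yaw -13.05, x(-.087)=0.6670 n=17 rms 0.0021
front
x=0.6426+0.0584 y, yaw -3.35, x(-.087)=0.6375 n=39 rms 0.0002
x=0.6428+0.0572 y, yaw -3.28, x(-.087)=0.6378 n=39 rms 0.0002
rear
x=0.5366+0.0950 y, yaw -5.44, x(-.087)=0.5283 n=26 rms 0.0011
```

```bash
python3 -m jog '[{"translation":[-0.06,0,0],"twist":0,"claw":80},{"translation":[-0.06,0,0],"twist":0,"claw":80},{"translation":[-0.06,0,0],"twist":0,"claw":80},{"translation":[-0.06,0,0],"twist":0,"claw":80},{"translation":[-0.06,0,0],"twist":0,"claw":80},{"translation":[0,0,0],"twist":0,"claw":80},{"translation":[0,0,0],"twist":0,"claw":80}]'; python3 -c "
from h import *
pose(2)"
python3 -m jog '[{"translation":[0.4,0,0],"twist":0,"claw":80},{"translation":[0.5,0,0],"twist":0,"claw":80},{"translation":[0,0,-0.9],"twist":0,"claw":80},{"translation":[0,0,-1],"twist":0,"claw":80},{"translation":[0,0,-1],"twist":0,"claw":80},{"translation":[0,0.9,0],"twist":0,"claw":80},{"translation":[0,1,0],"twist":0,"claw":80},{"translation":[0,1,0],"twist":0,"claw":80},{"translation":[0,1,0],"twist":0,"claw":80},{"translation":[0,1,0],"twist":0,"claw":80},{"translation":[0,1,0],"twist":0,"claw":80},{"translation":[0,1,0],"twist":0,"claw":80},{"translation":[0,0.9,0],"twist":0,"claw":80},{"translation":[0,0,0],"twist":0,"claw":80}]'
python3 - <<'E'
from h import *
s=snap('top'); im=rectify(s,.053,.40,.72,-.32,.32,ppm=1200); cv2.imwrite('pics/rect6.png',im[...,::-1])
measure(s)
E
```

```text
clock: 12.33
tool_pos: [0.5288, -0.0853, 0.0185]
eef_rot: [0.028, 1.0, 0.0, 0.0]
contact_force: [-0.5, -0.2, 0.2]
opening: 0.797
[ 5.28600e-01 -8.53000e-02  1.85000e-02  8.68123e+01] sd [0.     0.     0.     0.0052] F [-0.1   0.49 -0.3 ] n.p 0.5326
clock: 13.6
tool_pos: [0.5088, 0.2394, 0.1357]
eef_rot: [0.023, 1.0, 0.005, 0.001]
contact_force: [0.7, 1.0, -0.4]
opening: 0.802
x,y 0.435 0.286 [148. 148.] yaw -90.0
x,y 0.4833 0.3091 [53.  67.9] yaw -1.74
x,y 0.5165 -0.2405 [123.  39.] yaw -90.0
```

View pics/rect6.png

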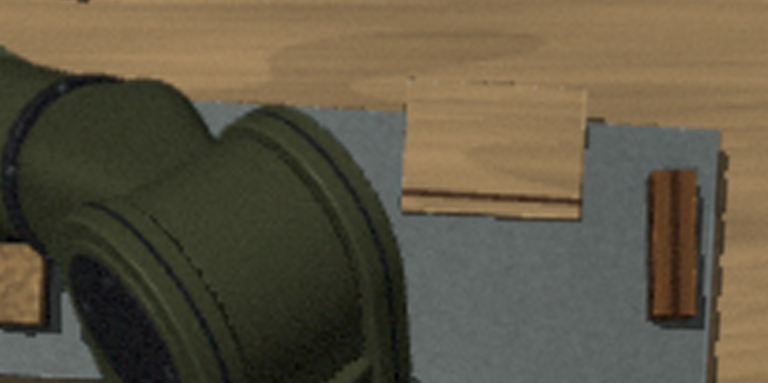

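The board overhangs and is parallel, with its rear edge running from (402, 212) to (580, 219). Now the precise fit.

Run:
```python
from h import *
s=snap('top')
f=lambda y:.6291+.0561*y
print('far');a=line(s,.045,-.26,-.18,lambda y:f(y)-.012,lambda y:f(y)+.012,1); line(s,.045,-.005,.09,lambda y:f(y)-.012,lambda y:f(y)+.012,1)
g=lambda y:.5465+.0561*y
print('rear');b=line(s,.053,-.155,-.025,lambda y:g(y)-.012,lambda y:g(y)+.006,1)
b=np.polyval(b,-.087); fa=f(-.087)
print('overhang mm', ((b-fa)*.9984+.110)*1000)
fr=lambda y:.6565+.0561*y
print('front');c=line(s,.053,-.15,-.03,lambda y:fr(y)-.012,lambda y:fr(y)+.012,-1); c2=line(s,.053,-.15,-.03,lambda y:fr(y)-.012,lambda y:fr(y)+.012,-1,'v')
```

```text
far
x=0.6293+0.0557 y, yaw -3.19, x(-.087)=0.6245 n=26 rms 0.0004
x=0.6292+0.0650 y, yaw -3.73, x(-.087)=0.6235 n=32 rms 0.0004
rear
x=0.5451+0.0544 y, yaw -3.12, x(-.087)=0.5403 n=44 rms 0.0003
overhang mm 26.257791440685587
front
x=0.6577+0.0967 y, yaw -5.54, x(-.087)=0.6493 n=4 rms 0.0007
x=0.6491+0.0045 y, yaw -0.26, x(-.087)=0.6487 n=15 rms 0.0001
```

The overhang is 26.3 mm and parallel within 0.1°, so about 3.6 mm more is needed: final TCP n·p ≈ 0.5362. I'll go back behind the board.

```bash
python3 -m jog '[{"translation":[0,-0.9,0],"twist":0,"claw":80},{"translation":[0,-1,0],"twist":0,"claw":80},{"translation":[0,-1,0],"twist":0,"claw":80},{"translation":[0,-1,0],"twist":0,"claw":80},{"translation":[0,-1,0],"twist":0,"claw":80},{"translation":[0,-1,0],"twist":0,"claw":80},{"translation":[0,-1,0],"twist":0,"claw":80},{"translation":[0,-0.9,0],"twist":0,"claw":80},{"translation":[0,0,0],"twist":0,"claw":80},{"translation":[0,0,0],"twist":0,"claw":80},{"translation":[0,0,0],"twist":0,"claw":80}]'
python3 -c "
from h import *
pose(2)"
```

```text
clock: 14.62
tool_pos: [0.4918, -0.0841, 0.1345]
eef_rot: [0.029, 1.0, 0.0, -0.0]
contact_force: [0.2, 0.4, 0.2]
opening: 0.801
[ 4.92300e-01 -8.26000e-02  1.34700e-01  8.68789e+01] sd [0.0001 0.0003 0.     0.038 ] F [-0.52  0.66 -0.67] n.p 0.4961
```

```bash
python3 -m jog '[{"translation":[0,0,0.9],"twist":0,"claw":80},{"translation":[0,0,1],"twist":0,"claw":80},{"translation":[0,0,0.9],"twist":0,"claw":80},{"translation":[0,0,0.1],"twist":0,"claw":80},{"translation":[-0.3,0,0],"twist":0,"claw":80},{"translation":[-0.3,0,0],"twist":0,"claw":80},{"translation":[-0.2,0,0],"twist":0,"claw":80},{"translation":[0,0,0],"twist":0,"claw":80},{"translation":[0,0,0],"twist":0,"claw":80},{"translation":[0,0,0],"twist":0,"claw":80}]'
python3 -c "
from h import *
pose(3)"
```

```text
clock: 15.55
tool_pos: [0.5237, -0.0849, 0.0189]
eef_rot: [0.027, 1.0, -0.0, -0.0]
contact_force: [-1.1, -0.0, 0.1]
opening: 0.801
[ 5.23600e-01 -8.51000e-02  1.87000e-02  8.68422e+01] sd [0.     0.0001 0.0001 0.0051] F [-0.24 -0.25  0.29] n.p 0.5276
```

```bash
python3 -m jog '[{"translation":[-0.06,0,0],"twist":0,"claw":80},{"translation":[-0.06,0,0],"twist":0,"claw":80},{"translation":[-0.05,0,0],"twist":0,"claw":80},{"translation":[-0.045,0,0],"twist":0,"claw":80},{"translation":[0,0,0],"twist":0,"claw":80},{"translation":[0,0,0],"twist":0,"claw":80}]'; python3 -c "
from h import *
pose(2)"
python3 -m jog '[{"translation":[0.4,0,0],"twist":0,"claw":80},{"translation":[0.5,0,0],"twist":0,"claw":80},{"translation":[0,0,-0.9],"twist":0,"claw":80},{"translation":[0,0,-1],"twist":0,"claw":80},{"translation":[0,0,-1],"twist":0,"claw":80},{"translation":[0,0.9,0],"twist":0,"claw":80},{"translation":[0,1,0],"twist":0,"claw":80},{"translation":[0,1,0],"twist":0,"claw":80},{"translation":[0,1,0],"twist":0,"claw":80},{"translation":[0,1,0],"twist":0,"claw":80},{"translation":[0,1,0],"twist":0,"claw":80},{"translation":[0,1,0],"twist":0,"claw":80},{"translation":[0,0.9,0],"twist":0,"claw":80},{"translation":[0,0,0],"twist":0,"claw":80},{"translation":[0,0,0],"twist":0,"claw":80}]'
python3 - <<'E'
from h import *
s=snap('top')
f=lambda y:.6291+.0561*y
line(s,.045,-.26,-.18,lambda y:f(y)-.012,lambda y:f(y)+.012,1)
g=lambda y:.5495+.0561*y
b=line(s,.053,-.155,-.025,lambda y:g(y)-.012,lambda y:g(y)+.006,1)
print('overhang mm', ((np.polyval(b,-.087)-f(-.087))*.9984+.110)*1000)
im=rectify(s,.053,.40,.72,-.32,.32,ppm=1200); cv2.imwrite('pics/rect7.png',im[...,::-1])
st=r.get_state(); print(st['clock'],st['contact_force'])
E
```

```text
clock: 16.2
tool_pos: [0.5333, -0.0856, 0.0185]
eef_rot: [0.028, 1.0, 0.0, 0.0]
contact_force: [-0.5, 1.1, 0.1]
opening: 0.803
[ 5.33200e-01 -8.56000e-02  1.85000e-02  8.68132e+01] sd [0.0001 0.     0.     0.0025] F [-0.54  0.39  0.37] n.p 0.5371
clock: 17.55
tool_pos: [0.5137, 0.2309, 0.1347]
eef_rot: [0.025, 1.0, 0.001, 0.0]
contact_force: [0.2, -1.3, -0.5]
opening: 0.795
x=0.6285+0.0522 y, yaw -2.99, x(-.087)=0.6240 n=26 rms 0.0004
x=0.5494+0.0567 y, yaw -3.25, x(-.087)=0.5444 n=44 rms 0.0003
overhang mm 30.322706381186197
17.6 [-0.09042766 -0.10874156 -0.08623077]
```

View pics/rect7.png

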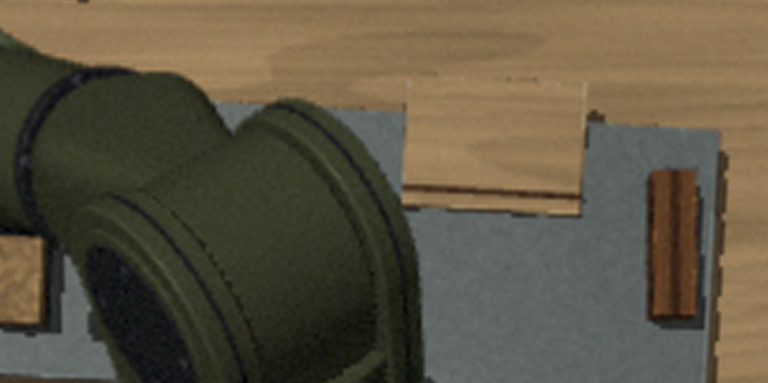

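The overhang is 30.3 mm and the board is parallel within about 0.1°. The robot is clear, about 110 mm above the platform. I'll do a quick check on the bystanders and hand in.

Run:
```python
from h import *
s=snap('scene')
for l in ['small_board','sanding_block','offcut']:
    p=r.spot_point(l,'scene'); print(l,[(np.round(q['location'],1).tolist(),round(q['confidence'],2)) for q in p[:2]])
print(r.finish_job(), r.get_state()['clock'])
```

```text
small_board [([173.8, 287.8], 0.88), ([145.4, 301.8], 0.64)]
sanding_block [([144.2, 300.8], 0.75)]
offcut [([236.1, 206.5], 0.79), ([202.6, 294.4], 0.57)]
the job is handed in; nothing more can be done
the job is handed in; nothing more can be done
```

The drawer front now overhangs the platform's far edge by 30.3 mm. It is parallel to that edge within about 0.3°, measured in the top camera after the robot had backed off. I pushed its rear edge with the two open fingertips, in two goes, and handed the job in at about 17.7 s with the gripper raised clear.

- **Missed first push:** the first pass went over the board without touching it, because the open fingertips sit about 30 mm above the tool point. I found their true height with one touch on the platform (about 14 N).
- **Checks that disagreed:** the last fit of the platform edge gave −3.0° of yaw, against −3.2° from the wider fits; the board read −3.25°. The front edge could not be fitted from above against the bench, so the overhang comes from the rear edge plus the board's 110 mm.
- **Bystanders:** the small board, sanding block and offcut were within about 1.5 pixels of where they started in the scene camera. I did not re-measure the other bystanders or the look-alikes, but the arm never went near them.

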